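Fit the amber lens cell and lock its retaining ring

ROBOT

A 6-joint arm with a two-finger parallel gripper is mounted at the origin on a cart in front of the work surface, level with it; the furniture and walls round the work are solid. World frame = base frame: x ahead of the robot, y to its left, z up, the work surface at z = 0. Lengths are in mm, angles in degrees, forces in N, time in s.
With the tool pointing down it reaches from about 325 to 775 mm from the base axis. Payload 5.5 kg.
Tool frame: the origin (TCP) lies midway between the tips of the shut fingers; the grasp point (between the pads) lies 19 mm behind it; y points along the fingers, x is the direction in which the jaws open and shut, and the axes are right-handed (so a half turn about y gives the same grasp; the last joint's range is limited). The gripper opens to 88 mm and grips with 3 to 60 N. Pads are 20 mm wide; open, the fingers measure 115 mm over their backs; the gripper's body (75 mm by 178 mm) begins 61 mm behind the grasp point.
Start: joints at [65.506, 5.22, 70.514, -0, 104.267, -3.249], TCP at [217.422, 559.235, 222.631] pointing down, gripper open.
Joint ranges: [-164.24, 164.24], [-49.07, 125.15], [9.68, 141.18], [-86.29, 266.29], [3.28, 154.24], [-151.56, 151.56]. Speed limits (degrees/s): [147.25, 147.25, 172.46, 180, 180, 180].

INTERFACE

Orientations are given as [roll, pitch, yaw] about the fixed x, y, z axes, in that order (R = Rz(yaw) Ry(pitch) Rx(roll)).
In Python, from cell import manip gives the robot as it stands. The module is installed in compiled form; this text tells all that it offers.
- The arm moves only by the tool arm_command, never from a script. Its argument "motion" is a list of rows, each a list of 3 entries, a list of its own where there are three numbers: the shift along the tool's x, y, z in units of 25 mm (1.0 is 25 mm), then the turn about the tool's y in units of 6 degrees (1.0 is 6 degrees), then the closure, from 0 (fully open) to 1 (shut). A call has 1 to 12 rows; each row shifts and turns the commanded pose from where the row before left it, along the tool's axes as they then stand; what a row does not reach is not made up. A row lasts 1/12 s, in which the tool goes at most 41.7 mm and 7.16 degrees, less where a joint would pass 70% of its speed; a pose out of reach is approached as far as the arm can. A call is refused whole if a number of a shift passes 1 or a number of a turn 1, either way. A call with a gripper value outside its range is refused whole. The fingers move at their own pace and stop on an object; "squeeze" is the grip in N (left out, the last holds). Time passes only in rows, so rows that do not move let the fingers close. It gives the time, the measured TCP pose, the force and the opening at its end, in the units of the state.
- manip.state(): the state, without advancing time (a new reading comes with each control period).
- manip.read_camera(name): name is "side" or "top" or "wrist"; returns a dict with "pixels" (400x640x3 uint8, red, green, blue), "z_map" (400x640 float32, mm along the optical axis (not along the pixel's ray), 0 where there is no reading), "K" (3x3 intrinsics, pixels), "camera_from_world" (4x4, takes a point from world to camera coordinates); the wrist camera has in their place "mount" (4x4, takes a point from camera to tool coordinates, whose origin is the TCP and whose axes are the tool frame's). Camera axes: x right, y up, looking along -z (the intrinsics and any distortion apply to the point x, -y, -z); pixel columns grow to the right and rows downward; lengths in mm; the calibration is good to about 2 mm. A picture is of the moment at which its call begins: read the wrist's pose just before it.
- manip.job_done(): hands the job in, once; it reports no verdict.
Trained networks look in the newest picture that a camera, given by its name, has taken for a name from the list of things; names that differ only in an ending like _2 or _b are one class to them, and where a whole thing is asked for, a point or a joint stands for the part that bears it (a point fixed in the world has none). Each returns a list of dicts, best first, with "p" (0 to 1); they miss things now and then, are a little off and sometimes report something else, mostly with a low value. They report only what shows in the picture. A call takes as long as a camera call. They do not tell look-alikes from the thing itself.
- manip.recognise(camera, label): "location" ([x, y, z] in mm, in the coordinates of the camera as it stood for that picture, good to about 4 mm: the middle of the surface that is visible of it).
The state is a dict: "time": time; "qpos": joint angles; "qd": joint speeds; "tau": joint torques, N m; "tcp_pos": TCP position; "tool_rot": TCP orientation; "wrist_force": force on the tool from outside, world axes, zero at the start; "moment": the same for the moment, N m; "opening": opening from 0.0 (shut) to 1.0 (fully open).
Only numpy, scipy, OpenCV 4.12 (cv2) and the standard library are available. Lean on these libraries where they do the work, as an engineer would, in place of code of your own. Each camera call takes 0.05 s, during which the arm holds its last target.

TASK

Fit the amber lens cell into the sensor barrel that is screwed to the left bench: lower it upright, foot first, into the pocket. Then put the brass retaining ring over it, lugs down through the two openings between the aluminium lips, and give it a quarter turn, so that both lugs lie under the middle of the lips and the ring locks. Leave the green cell where it stands and let everything go.

Things in the scene. Friction and masses are not known exactly. Their poses are not given: they have to be found in the camera images.
- barrel: fixed sensor barrel, black cup on a steel foot 100 mm across. Origin: foot's underside centre, on the bench; z up. Floor of the pocket 8 mm up; pocket 44 mm across up to 14 mm, then bore 75 mm across. Two aluminium lips (26 to 31 mm up; 31 is the top) reach in to 29 mm from the axis, each 100 degrees wide, centred on its +y and -y; openings between them, 80 degrees each, on its +x and -x.
- amber_cell: slim lens cell, free, standing upright, 50 g: black disc foot 40 mm across, 8 mm thick; grey neck 22 mm across (grip here), top 38 mm above the underside; amber glass on top and amber band. Origin: centre of underside, z up its axis. The one to fit. Seated, its origin is 8 mm above the barrel's. A tall monitor stands 0.3 m ahead of the robot: fold the arm in to swing past it.
- green_cell: slim lens cell, free, standing upright, 50 g: black disc foot 40 mm across, 8 mm thick; grey neck 22 mm across (grip here), top 38 mm above the underside; green glass on top and green band. Origin: centre of underside, z up its axis. Not wanted: it stays where it is.
- lock_ring: brass ring, free, 80 g, flat on the bench: plate 50 mm across, 6 mm thick, lugs 14 mm wide on its +x and -x out to 34.5 mm; on it an eight-sided collar, 40 mm across flats (one faces +x), 32 mm inside, top 38 mm up: grip there. Origin: underside centre, z up. Seated on the cell's foot it is 16 mm above the barrel's origin, lugs 4 mm clear below the lips; it turns freely both ways, no stop.
There are look-alikes about, which are no part of the job. What is shaped like the lock_ring but blue or purple is not meant.

How it is judged (in metres and radians):
On the way:
1. the amber cell sits upright in the barrel's pocket while the ring is still away from the barrel (horizontal distance between amber_cell and barrel below 0.006 m and z of amber_cell in the frame of barrel between 0.004 and 0.013 m and angle between amber_cell's own z axis and vertical below 0.17 rad and horizontal distance between lock_ring and barrel above 0.05 m), for 0.2 s.
At the end, for the whole second after the job is handed in: The amber cell stands upright (10 degrees) on the pocket floor (5 mm), centred within 6 mm; the ring lies flat (10 degrees) over it, below the lips, centred within 10 mm, its lugs within 34 degrees of the middle of the lips (the barrel's y axis); both are released and at rest (horizontal distance between amber_cell and barrel below 0.006 m and z of amber_cell in the frame of barrel between 0.004 and 0.013 m and angle between each of amber_cell, lock_ring's own z axis and vertical below 0.17 rad and horizontal distance between lock_ring and barrel below 0.01 m and z of lock_ring in the frame of barrel between 0.012 and 0.021 m and angle between the x axis of lock_ring and the y axis of barrel, either way round below 0.6 rad and linear speed of each of lock_ring, amber_cell below 0.02 m/s); the robot touches nothing.
It fails at once if the green cell is moved more than 40 mm or tipped over (distance of green_cell from where it was at the start of the episode above 0.04 m or angle between green_cell's own z axis and vertical above 0.6 rad).
It also fails if it takes over 69 s, if anything falls off the work surface, if the arm or the gripper's body presses on something with over 40 N, if the wrist force passes 120 N, or if a joint passes its speed limit or range.

## Working session

There is one attempt and no reset: what is moved stays moved. The work goes in short steps, Python scripts to look and compute and a tool call to move; the robot and the scene stay as the last step left them, time stands still between calls to the robot, and variables do not carry over. Pictures are saved under pics/ and viewed, and the job is handed in when it is done.

Besides the shell and the picture viewer there is one more tool, called as name(argument=value, ...) on one line, values as JSON. arm_command: Moves the arm, as the interface text tells. Its arguments: {"type":"object","properties":{"motion":{"type":"array","items":{"type":"array"}},"squeeze":{"type":"number"}},"required":["motion"]}

```bash
mkdir -p pics; ls
cat > h.py <<'E'
import numpy as np, cv2
from cell import manip
from scipy.spatial.transform import Rotation as R
def pose(s):
    T=np.eye(4);T[:3,:3]=R.from_euler('xyz',s['tool_rot'],degrees=True).as_matrix();T[:3,3]=s['tcp_pos'];return T
def cam(name):
    s=manip.state();c=manip.read_camera(name)
    if name=='wrist': c['wfc']=pose(s)@c['mount']
    else: c['wfc']=np.linalg.inv(c['camera_from_world'])
    return c
def save(c,fn,crop=None,scale=1):
    im=c['pixels'][:,:,::-1]
    if crop: im=im[crop[1]:crop[3],crop[0]:crop[2]]
    if scale!=1: im=cv2.resize(im,None,fx=scale,fy=scale,interpolation=cv2.INTER_CUBIC)
    cv2.imwrite(fn,im)
def world(c,u,v,z=None):
    K=c['K'];d=c['z_map'][np.asarray(v),np.asarray(u)]
    x=(np.asarray(u)-K[0,2])/K[0,0]*d;y=(np.asarray(v)-K[1,2])/K[1,1]*d
    p=np.stack([x,-y,-d,np.ones_like(d)],-1);return (p@c['wfc'].T)[...,:3]
def cloud(c):
    v,u=np.mgrid[0:400,0:640];return world(c,u,v)
def proj(c,p):
    q=np.linalg.inv(c['wfc'])@np.append(p,1);return c['K'][0,0]*q[0]/-q[2]+c['K'][0,2],c['K'][1,1]*-q[1]/-q[2]+c['K'][1,2]
def rec(c,name,label):
    for r in manip.recognise(name,label):
        w=(c['wfc']@np.append(r['location'],1))[:3]
        print(name,label,round(r['p'],2),w.round(0),np.round(proj(c,w),0))
E
python3 - <<'E'
from h import *
print(manip.state())
for n in ['side','top','wrist']:
    c=cam(n);save(c,f'pics/{n}0.png');print(n,c['K'].tolist(),c['wfc'].round(2).tolist(),[k for k in c])
    for l in ['barrel','amber_cell','green_cell','lock_ring']: rec(c,n,l)
E
```

```text
pics
{'time': 0.0, 'qpos': array([ 6.55080127e+01,  5.26318349e+00,  7.05816865e+01,  1.08399097e-03,
        1.04267317e+02, -3.24933452e+00]), 'qd': array([ 0.02154419,  0.03923084, -0.04990144,  0.02227376,  0.04460794,
       -0.02500382]), 'tau': array([-2.03500189e-03, -4.46454942e+01, -4.06434560e+01,  6.94828620e-02,
        2.95651518e-02, -1.58961539e-04]), 'tcp_pos': array([217.26823085, 558.95729325, 221.50800982]), 'tool_rot': array([-89.99259173,   0.11194666,  68.75762058]), 'wrist_force': array([ 0.68397042, -0.28372741, -0.08121678]), 'moment': array([0.0359638 , 0.05152297, 0.01538678]), 'opening': 0.9968300073687698}
side [[474.56709461958957, 0.0, 316.57206978774076], [0.0, 474.56709461958957, 190.64532298390387], [0.0, 0.0, 1.0]] [[0.82, 0.38, -0.43, 69.27], [-0.57, 0.55, -0.61, -216.88], [0.01, 0.75, 0.67, 598.53], [0.0, 0.0, 0.0, 1.0]] ['pixels', 'z_map', 'K', 'camera_from_world', 'wfc']
side barrel 0.73 [487. 312.  14.] [337. 185.]
side amber_cell 0.78 [353. 313.  11.] [275. 214.]
side green_cell 0.6 [380. 232.  14.] [314. 234.]
side green_cell 0.45 [359. 310.
[... 440 characters left out ...]

top barrel 0.7 [483. 315.  15.] [319. 167.]
top amber_cell 0.56 [352. 322.   6.] [316. 234.]
top green_cell 0.76 [381. 245.   9.] [355. 219.]
top lock_ring 0.85 [323. 463.  10.] [244. 249.]
top lock_ring 0.71 [415. 395.  12.] [279. 202.]
top lock_ring 0.62 [504. 176.  18.] [389. 155.]
wrist [[304.21424947896327, 0.0, 317.9476386779727], [0.0, 304.21424947896327, 195.02073183477415], [0.0, 0.0, 1.0]] [[0.36, -0.89, -0.28, 138.15], [0.93, 0.35, 0.11, 589.41], [-0.0, -0.3, 0.95, 384.92], [0.0, 0.0, 0.0, 1.0]] ['pixels', 'z_map', 'K', 'mount', 'wfc']
wrist barrel 0.62 [477. 320.  18.] [236. 375.]
wrist lock_ring 0.88 [324. 470.  20.] [286. 265.]
wrist lock_ring 0.69 [429. 392.  31.] [264. 345.]
```

View pics/top0.png

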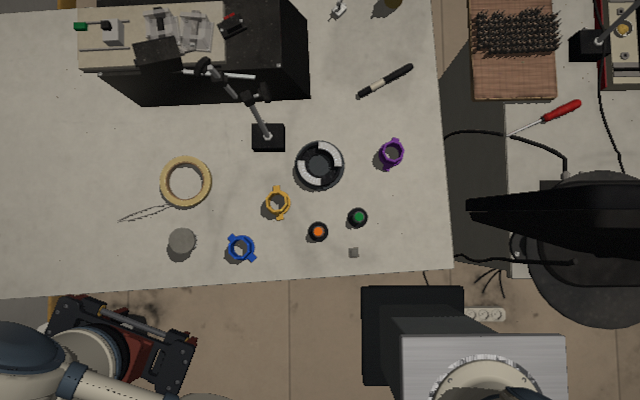

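View pics/side0.png

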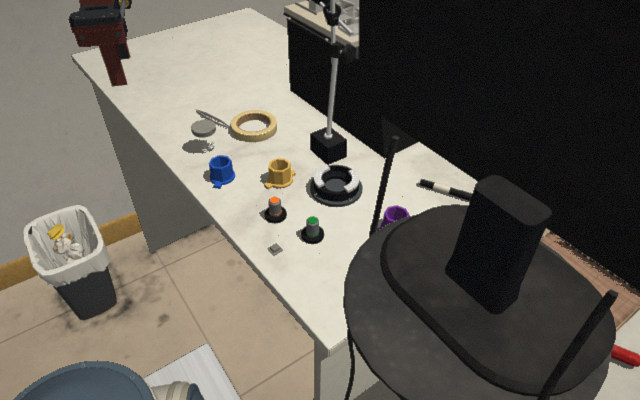

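View pics/wrist0.png

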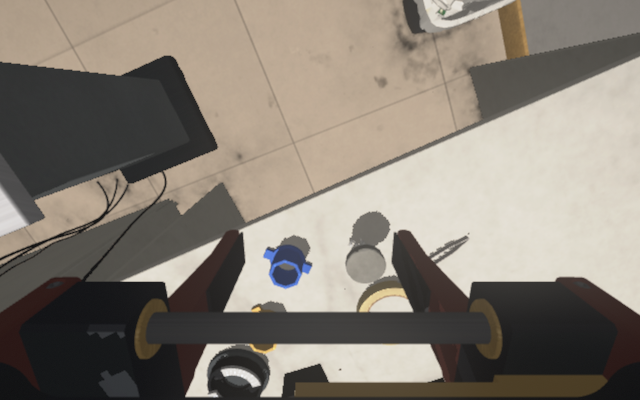

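Run:
```python
from h import *
c=cam('top');save(c,'pics/top1.png',(230,120,410,270),4)
P=cloud(c);np.set_printoptions(precision=1,suppress=True)
np.save('topcloud.npy',P);np.save('toppix.npy',c['pixels'])
px=c['pixels'].astype(int)
x,y,z=P[...,0],P[...,1],P[...,2]
def blob(cx,cy,r,zl,zh):
    m=(np.hypot(x-cx,y-cy)<r)&(z>zl)&(z<zh);q=P[m];
    if len(q)<5: print('few',len(q));return
    (ex,ey),er=cv2.minEnclosingCircle(q[:,:2].astype(np.float32))
    print((cx,cy),(zl,zh),len(q),'mean',q.mean(0),'circ',ex,ey,er,'zmax',q[:,2].max())
for n,p in [('amber',(353,317)),('green',(381,240)),('ring',(415,393))]:
    print(n);blob(*p,35,28,60);blob(*p,35,-5,60) if 0 else blob(*p,35,4,60)
blob(485,313,60,4,60);blob(485,313,60,24,60)
print('bench z',np.median(z[(abs(x-380)<30)&(abs(y-330)<60)]))
# tall things
m=(z>60)&(x>250)&(x<800)&(y>0)&(y<700);print('tall',P[m].min(0),P[m].max(0))
for yy in range(60,700,40): 
  mm=m&(abs(y-yy)<20)
  if mm.sum(): print(yy,mm.sum(),P[mm].min(0),P[mm].max(0))
```

```text
amber
(353, 317) (28, 60) 99 mean [356.9 319.2  38.5] circ 356.96331787109375 319.0753479003906 10.612759590148926 zmax 42.24148613271245
(353, 317) (4, 60) 318 mean [356.6 319.1  17.6] circ 349.6293640136719 313.4979248046875 28.674015045166016 zmax 42.24148613271245
green
(381, 240) (28, 60) 102 mean [383.8 241.6  38.4] circ 383.93182373046875 241.14073181152344 10.78049087524414 zmax 42.186409314422576
(381, 240) (4, 60) 318 mean [383.3 242.5  18.2] circ 378.9630126953125 246.12863159179688 26.429912567138672 zmax 42.186409314422576
ring
(415, 393) (28, 60) 155 mean [415.7 398.1  37.1] circ 416.0940856933594 398.0893249511719 21.280900955200195 zmax 41.90513811119729
(415, 393) (4, 60) 365 mean [413.7 396.7  20.9] circ 415.6527099609375 396.60577392578125 33.9534797668457 zmax 41.90513811119729
(485, 313) (4, 60) 1941 mean [487.1 315.1  16.7] circ 484.54278564453125 309.62200927734375 56.40653991699219 zmax 36.027006806335976
(485, 313) (24, 60) 600 mean [488.7 315.3  29.9] circ 488.9308776855469 314.8436279296875 42.82990646362305 zmax 36.027006806335976
bench z 0.41116734344984707
tall [250.   0.  60.] [776.7 698.2 898.4]
60 905 [323.1  40.  356.7] [375.   80.  568.4]
100 2841 [334.8  80.  347.5] [378.  120.  612.4]
140 5455 [347.2 120.  334.5] [391.9 138.6 611.7]
300 1005 [346.5 307.3 898.4] [346.5 307.3 898.4]
340 721 [621.7 344.5  60. ] [776.7 360.  124.6]
380 2572 [550.5 360.3  60.1] [768.3 400.  241.3]
420 2690 [537.5 400.   60. ] [735.8 440.  263.9]
460 2714 [566.6 440.1  60.9] [736.7 480.  310.4]
500 5988 [250.  480.   60.2] [736.9 520.  610.7]
540 4116 [250.  520.   60.1] [737.7 560.  598. ]
580 1781 [250.2 560.   60. ] [738.5 600.  470.5]
620 3431 [250. 600.  60.] [739.4 640.  348.7]
660 2112 [250.  640.   60.2] [740.2 680.  346.2]
```

View pics/top1.png

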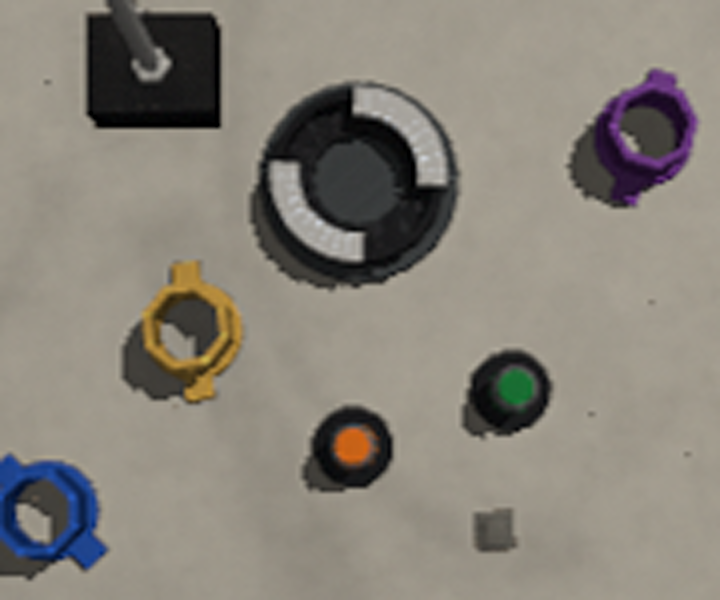

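```bash
cat > fit.py <<'E'
from h import *
from scipy.optimize import minimize
def rect(c,cx,cy,z,half=70,res=0.5):
    n=int(2*half/res);g=(np.arange(n)+.5)*res-half
    X,Y=np.meshgrid(cx+g,cy+g)  # cols x, rows y
    Pw=np.stack([X,Y,np.full_like(X,z),np.ones_like(X)],-1)@np.linalg.inv(c['wfc']).T
    u=c['K'][0,0]*Pw[...,0]/-Pw[...,2]+c['K'][0,2];v=c['K'][1,1]*Pw[...,1]/Pw[...,2]+c['K'][1,2]
    return cv2.remap(c['pixels'],u.astype(np.float32),v.astype(np.float32),cv2.INTER_CUBIC),X,Y
def barrel(c,cx,cy):
    im,X,Y=rect(c,cx,cy,31);g=im.min(2).astype(float)
    hsv=cv2.cvtColor(im,cv2.COLOR_RGB2HSV)
    best=None
    def score(p,ret=0):
        dx,dy=X-p[0],Y-p[1];r=np.hypot(dx,dy);a=np.degrees(np.arctan2(dy,dx))-p[2]
        a=np.abs((a+90)%180-90) # from barrel x, 0..90 ; lips at a>40
        s=lambda t:1/(1+np.exp(-t))
        w=s((r-29)/.7)*s((p[3]-r)/.7)*s((a-40)*np.pi/180*r/.7)
        m=(r<min(p[3],42)+1.5)
        # compare within disc r<40
        d=(r<39)
        A=np.corrcoef(w[d],g[d])[0,1]
        return -A
    for t in (-60,-30,0,30,60,90):
        o=minimize(score,[cx,cy,t,37.5],method='Nelder-Mead',options=dict(initial_simplex=np.array([cx,cy,t,37.5])+np.array([[0,0,0,0],[3,0,0,0],[0,3,0,0],[0,0,20,0],[0,0,0,3]])))
        if best is None or o.fun<best.fun:best=o
    return best.x,best.fun,im
E
python3 - <<'E'
from fit import *
np.set_printoptions(precision=2,suppress=True)
c=cam('top');b,f,im=barrel(c,488.5,315);print('barrel',b,f);cv2.imwrite('pics/rb.png',cv2.resize(im[::-1,:,::-1],None,fx=2,fy=2))
P=cloud(c);hsv=cv2.cvtColor(c['pixels'],cv2.COLOR_RGB2HSV)
x,y,z=[P[...,i] for i in range(3)]
m=(hsv[...,1]>100)&(hsv[...,0]>12)&(hsv[...,0]<32)&(np.hypot(x-416,y-397)<45)
q=P[m];lo=q[(q[:,2]<14)];cx,cy=416,398
r=np.hypot(lo[:,0]-cx,lo[:,1]-cy);l=lo[r>27];a=np.degrees(np.arctan2(l[:,1]-cy,l[:,0]-cx));print('lugs',len(l),np.sort(a))
hi=q[q[:,2]>33];print('collar',hi.mean(0),len(hi),cv2.minEnclosingCircle(hi[:,:2].astype(np.float32)))
im,X,Y=rect(c,416,398,38);cv2.imwrite('pics/rr38.png',cv2.resize(im[::-1,:,::-1],None,fx=2,fy=2))
im,X,Y=rect(c,416,398,6);cv2.imwrite('pics/rr6.png',cv2.resize(im[::-1,:,::-1],None,fx=2,fy=2))
E
```

```text
barrel [488.58 314.29  41.61  40.52] -0.9514430584942974
lugs 59 [-179.32 -178.49 -178.32 -178.16 -178.01 -176.57 -174.8  -174.77 -174.37
 -174.01 -172.17 -171.57 -171.   -170.08 -168.67 -168.23 -167.51 -166.57
 -165.84 -165.27 -164.72 -163.42 -162.6  -162.36 -161.18 -160.96   -6.84
   -6.01   -5.2    -4.64   -2.55   -2.42   -2.41   -2.2     0.95    1.46
    1.64    1.75    4.79    4.93    5.86    8.38    8.95    9.43   11.76
   12.59   13.42   14.87   15.99   17.24  173.4   174.1   174.59  175.
  177.47  177.88  177.94  177.97  178.33]
collar [415.5  397.48  37.79] 137 ((415.7515869140625, 398.1688232421875), 20.886430740356445)
```

```bash
python3 -c "
import cv2,numpy as np
a=[cv2.resize(cv2.imread(f'pics/{n}.png'),(266,266)) for n in('rb','rr38','rr6')]
cv2.imwrite('pics/r3.png',np.hstack(a))"
```

```text
(no output)
```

View pics/r3.png

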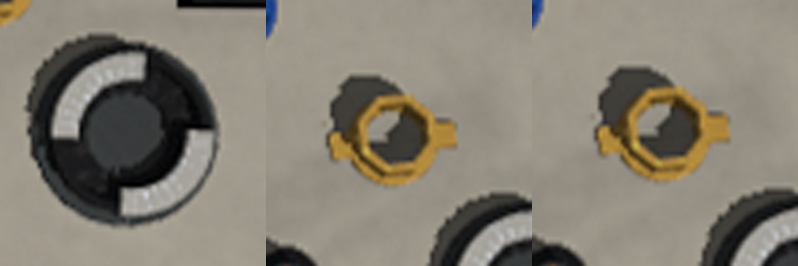

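arm_command(motion=[[[-0.77, 0.36, -0.965], 0, 0.4], [[-0.77, 0.36, -0.965], 0, 0.4], [[-0.77, 0.36, -0.965], 0, 0.4], [[-0.77, 0.36, -0.965], 0, 0.4], [[-0.77, 0.36, -0.965], 0, 0.4], [[-0.77, 0.36, -0.965], 0, 0.4], [[-0.77, 0.36, -0.965], 0, 0.4], [[-0.77, 0.36, -0.965], 0, 0.4], [[-0.77, 0.36, -0.965], 0, 0.4]], squeeze=10)

```text
time: 1.6
tcp_pos: [357.5, 317.8, 141.4]
tool_rot: [-90.0, -0.0, 68.8]
wrist_force: [0.6, 0.7, 0.1]
opening: 0.595
```

arm_command(motion=[[[0, 0, 0], -1, 0.4], [[0, 0, 0], -1, 0.4], [[0, 0, 0], -1, 0.4], [[0, 0, 0], -1, 0.4], [[0, 0, 0], -1, 0.4], [[0, 0, 0], -1, 0.4], [[0, 0, 0], -1, 0.4], [[0, 0, 0], -1, 0.4], [[0, 0, 0], -1, 0.4], [[0, 0, 0], -1, 0.4], [[0, 0, 0], -0.5, 0.4], [[0, 0, 0], 0, 0.4]])

```text
time: 2.6
tcp_pos: [357.0, 319.1, 141.8]
tool_rot: [-90.0, 0.0, 131.9]
wrist_force: [-1.0, 0.1, -0.4]
opening: 0.599
```

```bash
cat >> h.py <<'E'
def go(x,y,z=None,s=None):
    "print units still to go, from measured pose"
    s=s or manip.state();T=pose(s);d=np.array([x,y,z if z is not None else s['tcp_pos'][2]])-s['tcp_pos'];t=T[:3,:3].T@d/25
    psi=np.degrees(np.arctan2(T[1,0],T[0,0]))
    print('t',round(s['time'],2),'tcp',s['tcp_pos'].round(1),'rot',s['tool_rot'].round(1),'psi',psi.round(2),'units',t.round(3),'open mm',round(88*s['opening'],1),'F',s['wrist_force'].round(1))
E
python3 - <<'E'
from h import *
go(357,319,14)
c=cam('wrist');save(c,'pics/w1.png');print(proj(c,manip.state()['tcp_pos']))
for l in ['barrel','amber_cell','green_cell','lock_ring']: rec(c,'wrist',l)
E
```

```text
t 2.6 tcp [357.  319.1 141.8] rot [-90.    0.  131.9] psi 131.86 units [-2.000e-03  5.111e+00  5.000e-03] open mm 52.7 F [-1.   0.1 -0.4]
(np.float64(317.5126013653391), np.float64(248.14457459630196))
wrist barrel 0.77 [483. 293.  15.] [221. 256.]
wrist amber_cell 0.81 [355. 315.   8.] [316. 182.]
wrist green_cell 0.92 [377. 243.   4.] [247. 151.]
wrist lock_ring 0.82 [412. 395.  19.] [337. 271.]
wrist lock_ring 0.81 [498. 172.  25.] [107. 198.]
wrist lock_ring 0.75 [328. 460.  19.] [436. 255.]
```

View pics/w1.png

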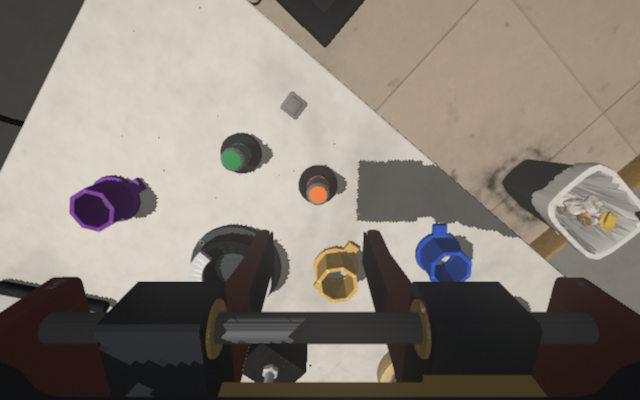

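Run:
```python
from h import *
np.set_printoptions(precision=1,suppress=True)
c=cam('wrist');P=cloud(c);x,y,z=[P[...,i] for i in range(3)]
hsv=cv2.cvtColor(c['pixels'],cv2.COLOR_RGB2HSV)
m=(np.hypot(x-357,y-319)<30)&(z>34)&(z<50);q=P[m];print(len(q),q.mean(0),cv2.minEnclosingCircle(q[:,:2].astype(np.float32)))
print('exp',proj(c,[357,319,38]))
v,u=np.nonzero((hsv[...,1]>150)&(hsv[...,0]<20)&(abs(np.mgrid[0:400,0:640][1]-318)<25)&(np.mgrid[0:400,0:640][0]<215));print(u.mean(),v.mean(),u.min(),u.max(),v.min(),v.max())
save(c,'pics/w1c.png',(270,140,370,230),6)
```

```text
416 [356.3 317.6  38.7] ((357.0259704589844, 318.2201843261719), 11.050025939941406)
exp (np.float64(317.72481337633957), np.float64(194.94736430463294))
317.7423580786026 194.46288209606988 309 326 187 202
```

View pics/w1c.png

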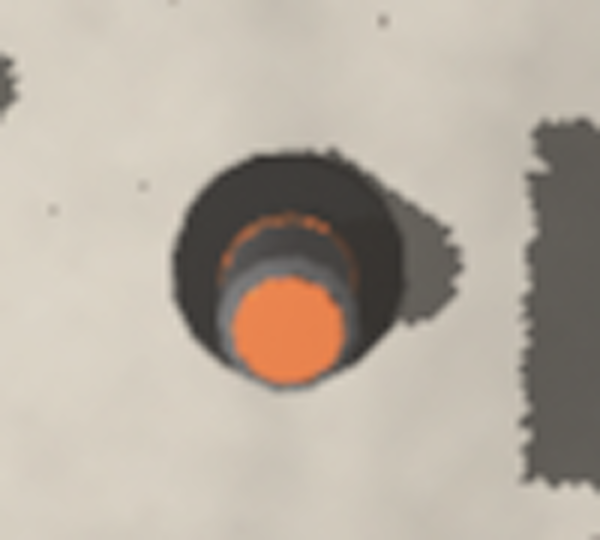

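arm_command(motion=[[[0, 0.95, 0], 0, 0.4], [[0, 0.95, 0], 0, 0.4], [[0, 0.95, 0], 0, 0.4], [[0, 0.95, 0], 0, 0.4], [[0, 0.8, 0], 0, 0.4], [[0, 0.5, 0], 0, 0.4], [[0, 0, 0], 0, 0.4], [[0, 0, 0], 0, 1], [[0, 0, 0], 0, 1], [[0, 0, 0], 0, 1], [[0, 0, 0], 0, 1], [[0, 0, 0], 0, 1]], squeeze=8)

```text
time: 3.9
tcp_pos: [357.5, 319.5, 15.2]
tool_rot: [-90.1, 0.0, 131.8]
wrist_force: [-0.4, 0.3, -0.4]
opening: 0.256
```

arm_command(motion=[[[0, 0, 0], 0, 1], [[0, 0, 0], 0, 1], [[0, 0, 0], 0, 0.45], [[0, 0, 0], 0, 0.45], [[0, 0, 0], 0, 0.45], [[0, 0, 0], 0, 0.45]])

```text
time: 4.4
tcp_pos: [356.8, 318.9, 13.8]
tool_rot: [-90.0, -0.0, 131.8]
wrist_force: [-0.3, -0.1, -0.3]
opening: 0.512
```

Run:
```python
from h import *
go(357,319,14)
```

```text
t 4.4 tcp [356.8 318.9  13.8] rot [-90.   -0.  131.8] psi 131.75 units [-0.002 -0.01  -0.008] open mm 45.0 F [-0.3 -0.1 -0.3]
```

arm_command(motion=[[[0, 0, 0], 1, 0.45], [[0, 0, 0], 1, 0.45], [[0, 0, 0], 1, 0.45], [[0, 0, 0], 1, 0.45], [[0, 0, 0], 1, 0.45], [[0, 0, 0], 1, 0.45], [[0, 0, 0], 1, 0.45], [[0, 0, 0], 1, 0.45], [[0, 0, 0], 1, 0.45], [[0, 0, 0], 1, 0.45], [[0, 0, 0], 1, 0.45], [[0, 0, 0], 1, 0.45]])

```text
time: 5.4
tcp_pos: [356.8, 319.0, 13.8]
tool_rot: [-90.0, 0.0, 59.5]
wrist_force: [-0.4, 0.3, -0.3]
opening: 0.546
```

arm_command(motion=[[[0, 0, 0], 1, 0.45], [[0, 0, 0], 1, 0.45], [[0, 0, 0], 1, 0.45], [[0, 0, 0], 0, 0.45], [[0, 0, 0], 0, 1], [[0, 0, 0], 0, 1], [[0, 0, 0], 0, 1], [[0, 0, 0], 0, 1], [[0, 0, 0], 0, 1], [[0, 0, 0], 0, 1], [[0, 0, 0], 0, 1]], squeeze=12)

```text
time: 6.32
tcp_pos: [357.0, 319.1, 14.1]
tool_rot: [-90.0, 0.0, 41.8]
wrist_force: [0.1, 0.2, -0.9]
opening: 0.242
```

Run:
```python
from h import *
go(357,319,14)
c=cam('top');P=cloud(c);x,y,z=[P[...,i] for i in range(3)]
save(c,'pics/top2.png',(230,120,410,270),4)
```

```text
t 6.32 tcp [357.  319.1  14.1] rot [-90.    0.   41.8] psi 41.77 units [-0.002  0.004 -0.002] open mm 21.3 F [ 0.1  0.2 -0.9]
```

View pics/top2.png

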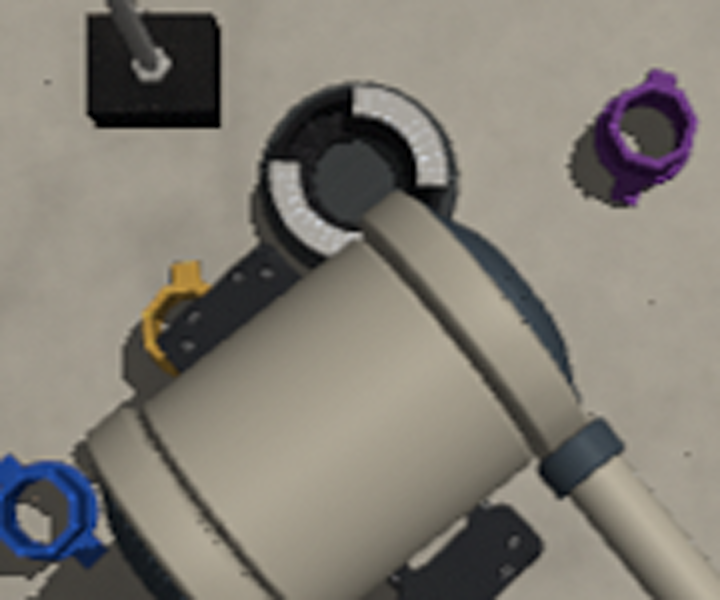

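arm_command(motion=[[[0, -0.6, 0], 0, 1], [[0, -0.95, 0], 0, 1], [[0, -0.95, 0], 0, 1], [[0, -0.95, 0], 0, 1], [[0.5, 0, -0.5], 0, 1], [[0.7, 0, -0.65], 0, 1], [[0.7, 0, -0.65], 0, 1], [[0.7, 0, -0.65], 0, 1], [[0.7, 0, -0.65], 0, 1], [[0.5, 0, -0.55], 0, 1], [[0, 0, 0], 0, 1], [[0, 0, 0], 0, 1]])

```text
time: 7.37
tcp_pos: [488.8, 313.9, 99.6]
tool_rot: [-90.0, 0.1, 41.7]
wrist_force: [-0.2, 0.5, -0.3]
opening: 0.246
```

Run:
```python
from h import *
go(488.6,314.3,22)
c=cam('wrist');save(c,'pics/w2.png')
c=cam('side');save(c,'pics/s2.png')
```

```text
t 7.37 tcp [488.8 313.9  99.6] rot [-90.    0.1  41.7] psi 41.69 units [0.009 3.106 0.017] open mm 21.6 F [-0.2  0.5 -0.3]
```

View pics/w2.png

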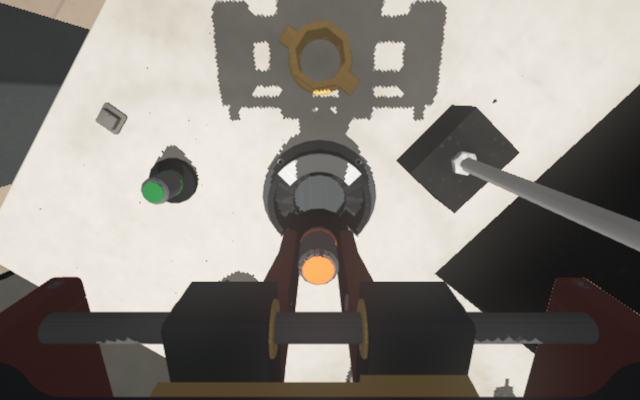

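View pics/s2.png

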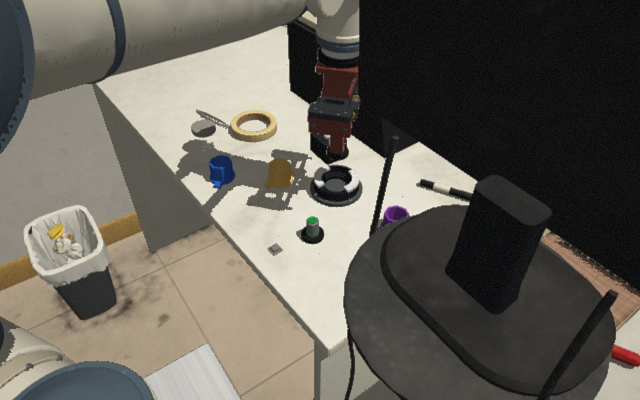

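```bash
cat >> h.py <<'E'
def overlay(c,bx,by,th,fn,crop,scale,ring=None):
    im=cv2.resize(c['pixels'][:,:,::-1],None,fx=scale,fy=scale,interpolation=cv2.INTER_CUBIC)
    def poly(pts,col):
        q=np.array([proj(c,p) for p in pts])*scale+ (scale-1)/2
        cv2.polylines(im,[np.round(q).astype(np.int32)],False,col,1,cv2.LINE_AA)
    A=np.radians(np.arange(0,361,5))
    circ=lambda x,y,r,z,a=A:[(x+r*np.cos(t),y+r*np.sin(t),z) for t in a]
    if bx:
        poly(circ(bx,by,50,0),(0,0,255));poly(circ(bx,by,22,14),(0,255,0))
        for s in(90,270):
            a=np.radians(th+s+np.arange(-50,51,5));poly(circ(bx,by,29,31,a),(255,0,0))
            for e in(-50,50):
                t=np.radians(th+s+e);poly([(bx+r*np.cos(t),by+r*np.sin(t),31) for r in(29,37.5)],(255,0,0))
    if ring:
        x,y,t=ring;R_=20/np.cos(np.pi/8)
        poly([(x+R_*np.cos(np.radians(t+22.5+45*k)),y+R_*np.sin(np.radians(t+22.5+45*k)),38) for k in range(9)],(0,0,255))
        r=np.radians(t);cs,sn=np.cos(r),np.sin(r)
        for s in(1,-1): poly([(x+s*(a*cs-b*sn),y+s*(a*sn+b*cs),6) for a,b in((25,7),(34.5,7),(34.5,-7),(25,-7))],(255,0,0))
        poly(circ(x,y,25,6),(0,255,0))
    u0,v0,u1,v1=[k*scale for k in crop];cv2.imwrite(fn,im[v0:v1,u0:u1])
E
python3 - <<'E'
from h import *
c=cam('wrist');overlay(c,488.6,314.3,41.6,'pics/w2o.png',(255,10,385,250),3) if 0 else overlay(c,488.6,314.3,41.6,'pics/w2o.png',(225,10,415,250),2.5 and 2,(415.9,398.1,6))
overlay(c,488.6,314.3,41.6,'pics/w2b.png',(255,130,385,250),5)
overlay(c,None,0,0,'pics/w2r.png',(270,10,370,110),6,(415.9,398.1,6))
E
```

```text
(no output)
```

View pics/w2b.png

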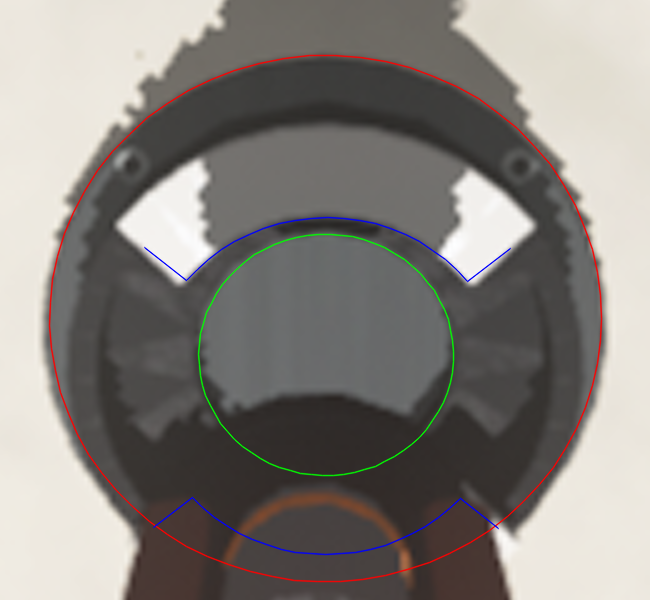

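View pics/w2r.png

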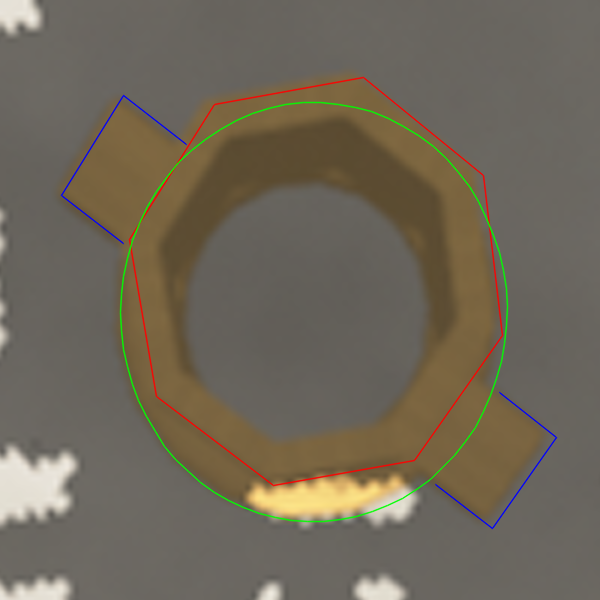

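arm_command(motion=[[[0, 0.6, 0], 0, 1], [[0, 0.8, 0], 0, 1], [[0, 0.7, 0], 0, 1], [[0, 0.4, 0], 0, 1], [[0, 0.2, 0.0], 0, 1], [[0, 0.1, 0], 0, 1], [[0, 0, 0], 0, 1], [[0, 0, 0], 0, 1]])

```text
time: 8.18
tcp_pos: [489.1, 314.6, 31.6]
tool_rot: [-90.0, -0.1, 41.8]
wrist_force: [-0.2, 0.0, -0.2]
opening: 0.245
```

Run:
```python
from h import *
go(488.5,314.3,22)
```

```text
t 8.18 tcp [489.1 314.6  31.6] rot [-90.   -0.1  41.8] psi 41.76 units [-0.026  0.383  0.005] open mm 21.6 F [-0.2  0.  -0.2]
```

arm_command(motion=[[[-0.02, 0.1, 0], 0, 1], [[0, 0.1, 0], 0, 1], [[0, 0.08, 0], 0, 1], [[0, 0.05, 0], 0, 1], [[0, 0, 0], 0, 1], [[0, 0, 0], 0, 1]])

```text
time: 8.68
tcp_pos: [488.3, 313.9, 22.1]
tool_rot: [-90.0, -0.0, 41.8]
wrist_force: [-0.7, -0.2, -1.2]
opening: 0.245
```

Run:
```python
from h import *
go(488.5,314.3,22)
```

```text
t 8.68 tcp [488.3 313.9  22.1] rot [-90.   -0.   41.8] psi 41.75 units [0.016 0.005 0.006] open mm 21.6 F [-0.7 -0.2 -1.2]
```

arm_command(motion=[[[0, 0, 0], 0, 0.62], [[0, 0, 0], 0, 0.62], [[0, 0, 0], 0, 0.62], [[0, 0, 0], 0, 0.62], [[0, -0.3, 0], 0, 0.62], [[0, -0.5, 0], 0, 0.62], [[0, -0.8, 0], 0, 0.62], [[0, -0.95, 0], 0, 0.62], [[0, -0.95, 0], 0, 0.3], [[0, 0, 0], 0, 0.3], [[0, 0, 0], 0, 0.3]])

```text
time: 9.6
tcp_pos: [489.5, 314.6, 112.9]
tool_rot: [-90.1, -0.3, 41.8]
wrist_force: [0.6, -0.1, 0.4]
opening: 0.567
```

Run:
```python
from h import *
go(415.9,398.1,60)
c=cam('wrist');save(c,'pics/w3.png')
P=cloud(c);x,y,z=[P[...,i] for i in range(3)]
m=(np.hypot(x-488.5,y-314.3)<25)&(z>40)&(z<55);q=P[m];print(len(q),q.mean(0) if len(q) else 0,cv2.minEnclosingCircle(q[:,:2].astype(np.float32)) if len(q) else 0)
print(proj(c,[488.5,314.3,46]))
```

```text
t 9.6 tcp [489.5 314.6 112.9] rot [-90.1  -0.3  41.8] psi 41.76 units [0.017 2.11  4.453] open mm 49.9 F [ 0.6 -0.1  0.4]
558 [486.37555849 314.06389477  46.55496941] ((487.16265869140625, 313.125732421875), 10.979090690612793)
(np.float64(317.5065417896234), np.float64(207.70362865675742))
```

View pics/w3.png

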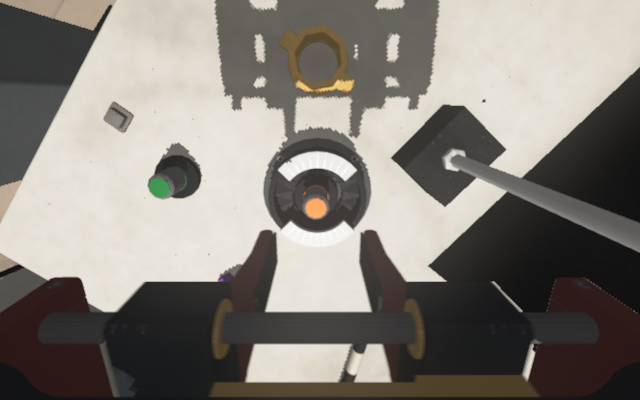

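arm_command(motion=[[[0, 0, 0.9], 0, 0.3], [[0, 0, 0.9], 0, 0.3], [[0, 0, 0.9], 0, 0.3], [[0, 0, 0.9], 0, 0.3], [[0.02, 0, 0.85], 0, 0.3]])

```text
time: 10.07
tcp_pos: [413.1, 397.4, 107.8]
tool_rot: [-90.0, 0.2, 41.7]
wrist_force: [0.4, 0.4, 0.4]
opening: 0.699
```

arm_command(motion=[[[0, 0, 0], -1, 0.3], [[0, 0, 0], -1, 0.3], [[0, 0, 0], -1, 0.3], [[0, 0, 0], -1, 0.3], [[0, 0, 0], -1, 0.3], [[0, 0, 0], -1, 0.3], [[0, 0, 0], -1, 0.3], [[0, 0, 0], -1, 0.3], [[0, 0, 0], -1, 0.3], [[0, 0, 0], 0, 0.3], [[0, 0, 0], 0, 0.3]])

```text
time: 10.98
tcp_pos: [414.1, 396.8, 108.3]
tool_rot: [-89.9, 0.1, 95.6]
wrist_force: [-0.5, 0.2, 0.4]
opening: 0.699
```

Run:
```python
from h import *
go(415.9,398.1,21)
c=cam('wrist');save(c,'pics/w4.png')
u,v=proj(c,[415.9,398.1,20]);print(u,v)
u,v=int(u),int(v);overlay(c,None,0,0,'pics/w4r.png',(u-50,v-50,u+50,v+50),6,(415.9,398.1,6))
```

```text
t 10.98 tcp [414.1 396.8 108.3] rot [-89.9   0.1  95.6] psi 95.58 units [ 0.047  3.49  -0.084] open mm 61.5 F [-0.5  0.2  0.4]
319.7650667271922 202.6941252529203
```

View pics/w4r.png

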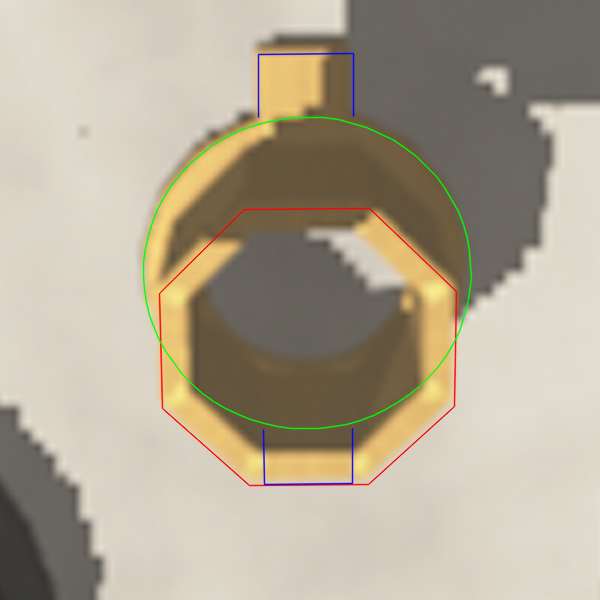

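arm_command(motion=[[[0.05, 0.9, -0.07], 0, 0.3], [[0, 0.95, 0], 0, 0.3], [[0, 0.9, 0], 0, 0.3], [[0, 0.5, 0], 0, 0.3], [[0, 0.25, 0], 0, 0.3], [[0, 0, 0], 0, 0.3], [[0, 0, 0], 0, 0.3], [[0, 0, 0], 0, 1], [[0, 0, 0], 0, 1], [[0, 0, 0], 0, 1], [[0, 0, 0], 0, 1], [[0, 0, 0], 0, 1]], squeeze=15)

```text
time: 12.03
tcp_pos: [416.6, 399.0, 23.2]
tool_rot: [-90.1, -0.0, 95.7]
wrist_force: [-0.3, 0.1, 2.6]
opening: 0.454
```

arm_command(motion=[[[0, 0, 0], 0, 1], [[0, 0, 0], 0, 1]])

```text
time: 12.2
tcp_pos: [416.6, 399.0, 23.2]
tool_rot: [-90.1, -0.0, 95.8]
wrist_force: [-0.4, -1.0, 4.8]
opening: 0.451
```

Run:
```python
from h import *
go(415.9,398.1,20)
c=cam('side');save(c,'pics/s5.png',(210,100,370,240),4)
```

```text
t 12.2 tcp [416.6 399.   23.2] rot [-90.1  -0.   95.8] psi 95.75 units [-0.033  0.128  0.032] open mm 39.6 F [-0.4 -1.   4.8]
```

View pics/s5.png

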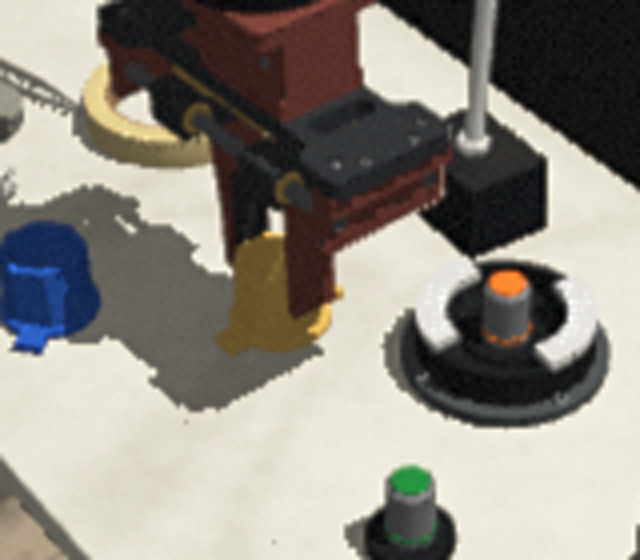

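arm_command(motion=[[[0, 0, 0], 0, 0.45], [[0, 0, 0], 0, 0.45], [[0, 0, 0], 0, 0.45], [[0, 0, 0], 0, 0.45]])

```text
time: 12.58
tcp_pos: [415.9, 398.5, 21.5]
tool_rot: [-89.9, 0.0, 95.8]
wrist_force: [-0.0, -0.2, -0.4]
opening: 0.548
```

Run:
```python
from h import *
go(415.9,398.1,18)
c=cam('wrist');
go(415.9,398.1,18)
u,v=map(int,proj(c,[415.9,398.1,20]));overlay(c,None,0,0,'pics/w5r.png',(u-60,v-50,u+60,v+70),5,(415.9,398.1,6))
```

```text
t 12.58 tcp [415.9 398.5  21.5] rot [-89.9   0.   95.8] psi 95.76 units [-0.015  0.14   0.   ] open mm 48.2 F [-0.  -0.2 -0.4]
t 12.63 tcp [415.9 398.5  21.6] rot [-90.    0.   95.8] psi 95.76 units [-0.016  0.146  0.003] open mm 48.4 F [ 0.1 -0.5  0. ]
```

View pics/w5r.png

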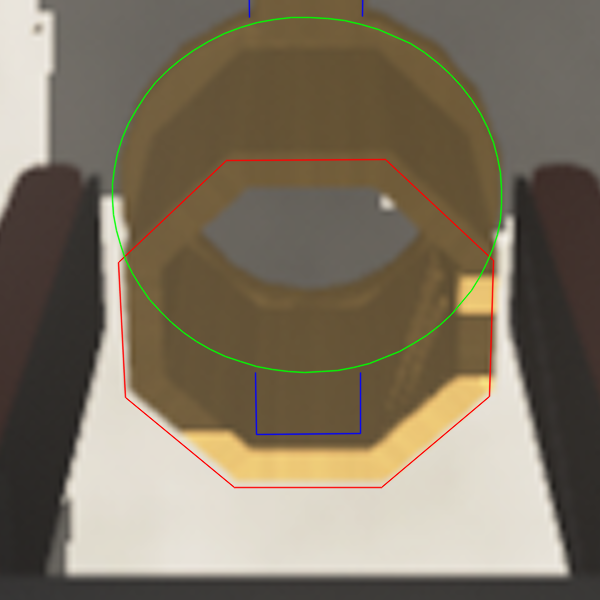

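arm_command(motion=[[[-0.01, 0.14, 0], 0, 0.45], [[0, 0, 0], 0, 0.45], [[0, 0, 0], 0, 0.45], [[0, 0, 0], 0, 1], [[0, 0, 0], 0, 1], [[0, 0, 0], 0, 1], [[0, 0, 0], 0, 1], [[0, 0, 0], 0, 1], [[0, 0, 0], 0, 1]], squeeze=15)

```text
time: 13.38
tcp_pos: [416.2, 398.4, 18.6]
tool_rot: [-90.0, -0.0, 95.8]
wrist_force: [1.0, -0.4, -1.1]
opening: 0.453
```

Run:
```python
from h import *
go(415.9,398.1,18)
c=cam('top')
go(415.9,398.1,18)
```

```text
t 13.38 tcp [416.2 398.4  18.6] rot [-90.   -0.   95.8] psi 95.75 units [-0.013  0.025  0.014] open mm 39.9 F [ 1.  -0.4 -1.1]
t 13.43 tcp [416.2 398.4  18.6] rot [-90.    0.   95.8] psi 95.75 units [-0.012  0.024  0.013] open mm 40.0 F [ 0.2  1.3 -0.3]
```

arm_command(motion=[[[0, -0.5, 0], 0, 1], [[0, -0.95, 0], 0, 1], [[0, -0.95, 0], 0, 1], [[0, -0.9, 0], 0, 1], [[-0.45, 0, -0.33], 0, 1], [[-0.8, 0, -0.55], 0, 1], [[-0.8, 0, -0.55], 0, 1], [[-0.8, 0, -0.55], 0, 1], [[-0.8, 0, -0.55], 0, 1]])

```text
time: 14.18
tcp_pos: [489.0, 312.3, 100.7]
tool_rot: [-90.0, 0.0, 95.8]
wrist_force: [-0.2, 0.5, -1.4]
opening: 0.454
```

arm_command(motion=[[[0, 0, 0], -1, 1], [[0, 0, 0], -1, 1], [[0, 0, 0], -1, 1], [[0, 0, 0], -1, 1], [[0, 0, 0], -1, 1], [[0, 0, 0], -0.97, 1], [[0, 0, 0], 0, 1], [[0, 0, 0], 0, 1]])

```text
time: 14.85
tcp_pos: [488.4, 313.3, 100.7]
tool_rot: [-90.0, 0.0, 131.4]
wrist_force: [-0.8, 0.4, -1.1]
opening: 0.456
```

Run:
```python
from h import *
go(488.4,314.1,34)
c=cam('wrist');s=manip.state();t=s['tcp_pos'];go(488.4,314.1,34)
save(c,'pics/w6.png')
overlay(c,488.5,314.2,41.6,'pics/w6o.png',(220,90,420,290),3)
```

```text
t 14.85 tcp [488.4 313.3 100.7] rot [-90.    0.  131.4] psi 131.38 units [ 0.023  2.666 -0.023] open mm 40.1 F [-0.8  0.4 -1.1]
t 14.9 tcp [488.4 313.5 100.8] rot [-90.    0.  131.4] psi 131.37 units [ 0.018  2.671 -0.019] open mm 39.8 F [-1.   0.1 -1.5]
```

View pics/w6o.png

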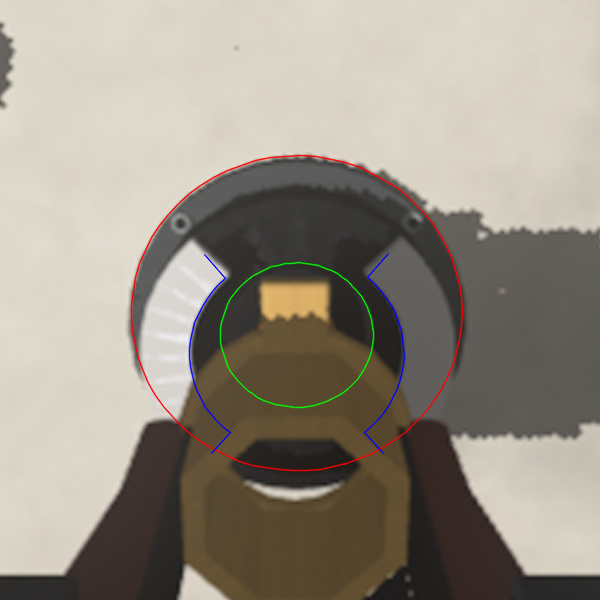

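arm_command(motion=[[[0.02, 0.5, -0.02], 0, 1], [[0, 0.7, 0], 0, 1], [[0, 0.6, 0], 0, 1], [[0, 0.3, 0], 0, 1], [[0, 0.2, 0], 0, 1], [[0, 0.15, 0], 0, 1], [[0, 0.1, 0], 0, 1], [[0, 0.05, 0], 0, 1], [[0, 0, 0], 0, 1], [[0, 0, 0], 0, 1]])

```text
time: 15.73
tcp_pos: [488.7, 314.9, 36.8]
tool_rot: [-90.1, 0.0, 131.6]
wrist_force: [-0.2, 0.3, -0.2]
opening: 0.448
```

Run:
```python
from h import *
go(488.4,314.1,34.5)
```

```text
t 15.73 tcp [488.7 314.9  36.8] rot [-90.1   0.  131.6] psi 131.57 units [-0.017  0.093  0.029] open mm 39.4 F [-0.2  0.3 -0.2]
```

arm_command(motion=[[[0, 0.05, 0], 0, 1], [[0, 0.01, 0], 0, 1], [[0, 0, 0], 0, 1], [[0, 0, 0], 0, 1]])

```text
time: 16.07
tcp_pos: [488.4, 314.7, 34.8]
tool_rot: [-90.0, 0.0, 131.6]
wrist_force: [0.1, -0.3, -1.5]
opening: 0.456
```

Run:
```python
from h import *
go(488.4,314.1,34.5)
c=cam('wrist');go(488.4,314.1,34.5)
save(c,'pics/w7.png',(200,100,440,300),3)
```

```text
t 16.07 tcp [488.4 314.7  34.8] rot [-90.    0.  131.6] psi 131.57 units [-0.019  0.01   0.015] open mm 40.1 F [ 0.1 -0.3 -1.5]
t 16.12 tcp [488.4 314.7  34.7] rot [-90.    0.  131.6] psi 131.57 units [-0.02   0.009  0.015] open mm 40.0 F [ 0.3  1.  -1.6]
```

View pics/w7.png

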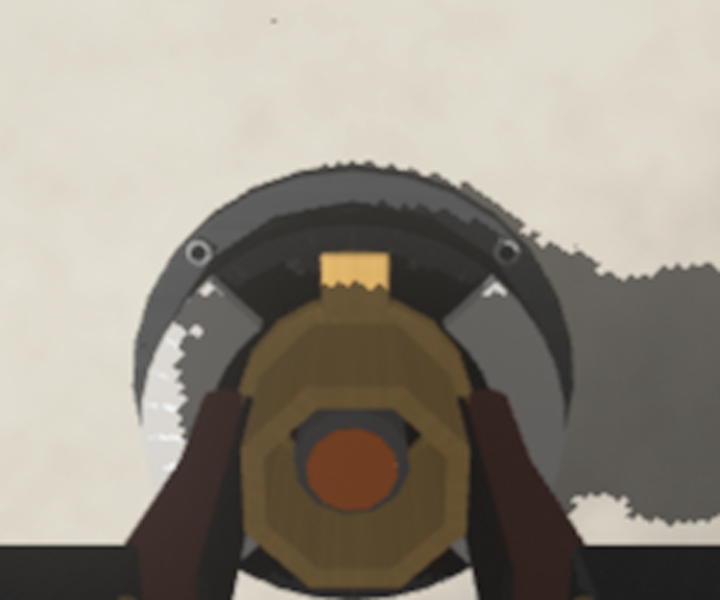

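Ring sits in the openings, cell inside the collar. Now the quarter turn.

arm_command(motion=[[[0, 0, 0], 0.5, 1], [[0, 0, 0], 1, 1], [[0, 0, 0], 1, 1], [[0, 0, 0], 1, 1], [[0, 0, 0], 1, 1], [[0, 0, 0], 1, 1], [[0, 0, 0], 1, 1], [[0, 0, 0], 1, 1]])

```text
time: 16.78
tcp_pos: [488.4, 314.7, 34.7]
tool_rot: [-90.0, -0.0, 86.3]
wrist_force: [0.1, -0.0, -1.9]
opening: 0.452
```

arm_command(motion=[[[0, 0, 0], 1, 1], [[0, 0, 0], 1, 1], [[0, 0, 0], 1, 1], [[0, 0, 0], 1, 1], [[0, 0, 0], 1, 1], [[0, 0, 0], 1, 1], [[0, 0, 0], 1, 1], [[0, 0, 0], 0.5, 1], [[0, 0, 0], 0, 1], [[0, 0, 0], 0, 1]])

```text
time: 17.62
tcp_pos: [488.3, 314.7, 34.7]
tool_rot: [-90.0, -0.0, 41.7]
wrist_force: [-0.5, -1.2, -1.6]
opening: 0.452
```

Run:
```python
from h import *
c=cam('wrist');go(488.4,314.1,34.5)
save(c,'pics/w8.png',(200,100,440,300),3)
```

```text
t 17.67 tcp [488.3 314.7  34.6] rot [-90.    0.   41.7] psi 41.68 units [-0.013  0.006 -0.019] open mm 39.8 F [ 0.5 -0.6 -1.4]
```

View pics/w8.png

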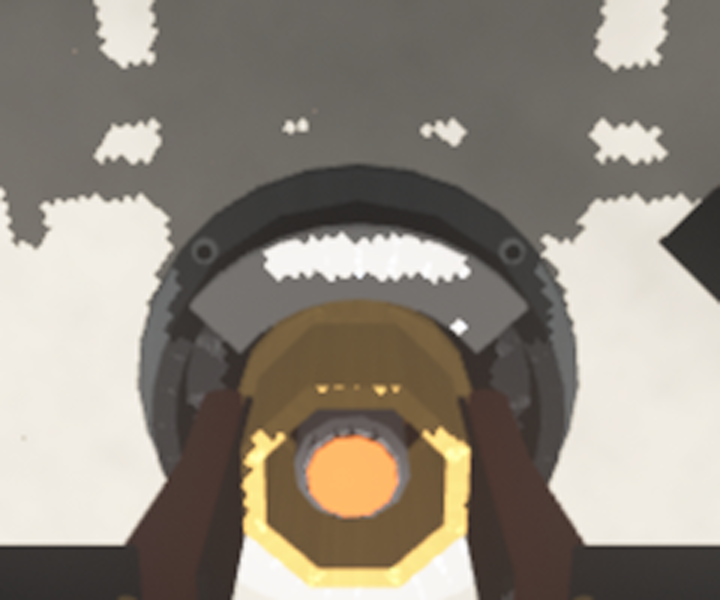

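Turned with the lugs under the lips (no lug visible in the openings). Release and withdraw.

arm_command(motion=[[[0, 0, 0], 0, 0.4], [[0, 0, 0], 0, 0.4], [[0, 0, 0], 0, 0.4], [[0, 0, 0], 0, 0.4], [[0, -0.3, 0], 0, 0.4], [[0, -0.7, 0], 0, 0.4], [[0, -0.95, 0], 0, 0.4], [[0, -0.95, 0], 0, 0.4], [[0, -0.5, 0], 0, 0.4], [[0, 0, 0], 0, 0.4], [[0, 0, 0], 0, 0.4]])

```text
time: 18.58
tcp_pos: [488.7, 314.9, 120.2]
tool_rot: [-90.0, -0.1, 41.6]
wrist_force: [-0.1, 0.4, -0.9]
opening: 0.604
```

Run:
```python
from h import *
go(488.4,314.1,34.5)
c=cam('wrist')
save(c,'pics/w9.png')
P=cloud(c);x,y,z=[P[...,i] for i in range(3)];r=np.hypot(x-488.5,y-314.3)
hs=cv2.cvtColor(c['pixels'],cv2.COLOR_RGB2HSV)
br=(hs[...,1]>80)&(hs[...,0]>8)&(hs[...,0]<35)
for n,m in [('cell top',(r<9)&(z>40)&(z<60)),('collar',(r>13)&(r<25)&(z>48)&(z<62))]:
    q=P[m];print(n,len(q),q.mean(0).round(1),np.median(q[:,2]).round(1),cv2.minEnclosingCircle(q[:,:2].astype(np.float32)))
u,v=map(int,proj(c,[488.5,314.3,30]));overlay(c,488.5,314.3,41.6,'pics/w9o.png',(u-60,v-50,u+60,v+70),5)
```

```text
t 18.58 tcp [488.7 314.9 120.2] rot [-90.   -0.1  41.6] psi 41.58 units [-0.035  3.428 -0.015] open mm 53.1 F [-0.1  0.4 -0.9]
cell top 358 [488.1 314.6  47.3] 47.5 ((488.498291015625, 314.3112487792969), 8.983938217163086)
collar 954 [486.7 314.2  53.6] 54.1 ((487.2620849609375, 314.148681640625), 21.764080047607422)
```

View pics/w9o.png

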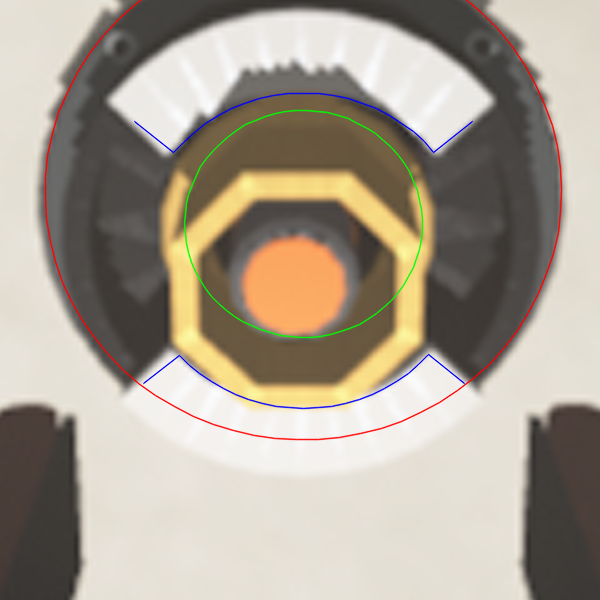

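Run:
```python
from h import *
c=cam('top');P=cloud(c);x,y,z=[P[...,i] for i in range(3)]
m=(np.hypot(x-384,y-241.5)<25)&(z>28)&(z<60);print('green',P[m].mean(0) if m.any() else 'hidden')
c=cam('side');rec(c,'side','green_cell')
print(manip.job_done())
```

```text
green [383.78696599 241.60446685  38.2098495 ]
side green_cell 0.59 [378. 232.  12.] [313. 235.]
the job is handed in; nothing more can be done
None
```

The amber cell is seated in the barrel's pocket and the brass ring is locked over it. I handed the job in at about 18.7 s with the gripper open and clear. It gives no verdict.

- **How it went:** I centred the cell with two grips at right angles and lowered it foot first into the pocket. I then gripped the ring by its collar, lowered its lugs through the openings and turned it 90°. The first grip on the ring was a few mm too high, so I let go, went lower and gripped again.
- **Cell:** the last wrist view puts its top at about 47 mm, against 46 mm nominal. It was centred within about 1.5 mm when I checked it just after seating.
- **Ring:** the collar's top is at about 54 mm, exactly nominal, and it is centred within about 1.5 mm. The final tool angle of 41.6° puts the lugs under the middle of the lips, and no lug shows in the openings.
- **Green cell:** the top camera puts it at the same place as at the start (383.8, 241.6).
- **Small disagreements:** measured tool heights scattered by 1–2 mm. The side camera's network put the green cell about 11 mm off the depth measurement, the same as before I started, so I counted it as network error.

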